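# Set the second sprung stop of the packing jig

### The arm

A 7-joint arm with a two-finger parallel gripper is mounted at the origin on a cart in front of the work surface, level with it; the furniture and walls round the work are solid. World frame = base frame: x ahead of the robot, y to its left, z up, the work surface at z = 0. Lengths are in m, angles in rad, forces in N, time in s.
With the tool pointing down it reaches from about 0.4 to 0.85 m from the base axis. Payload 4.5 kg.
Tool frame: the origin (TCP) lies between the finger pads; the fingertips stand 11 mm ahead of it and the grasp point (between the pads) lies 8 mm behind it (r.tip_reach is the distance from the TCP to the fingertips, in m); x points along the fingers, y is the direction in which the jaws open and shut, and the axes are right-handed (so a half turn about x gives the same grasp; the last joint's range is limited). The gripper opens to 88 mm and grips with 3 to 60 N. Pads are 18 mm wide; open, the fingers measure 123 mm over their backs; the gripper's body (75 mm by 187 mm) begins 45 mm behind the grasp point.
Start: joints at [0.034, 0.689, -0.195, 1.565, 0.157, 0.902, -0.215], TCP at [0.625, 0, 0.25] pointing down, gripper open.
Joint ranges: [-3.01, 3.01], [-0.46, 2.08], [-1.47, 1.51], [0.13, 2.56], [-1, 4.14], [0.04, 2.09], [-2.66, 2.66]. Speed limits (rad/s): [2.57, 2.57, 3.14, 3.14, 3.14, 3.14, 3.14].

### API

Orientations are given as a unit quaternion [x, y, z, w].
In Python, from plant import r gives the robot as it stands.
- The arm moves only by the tool drive_tool, never from a script. Its argument "deltas" is a list of rows, each a list of 3 entries, a list of its own where there are three numbers: the turn, a rotation vector about the tool's x, y, z in degrees, then the shift along the tool's x, y, z in cm, then the finger opening in cm, from 0 to 8.81. A call has 1 to 12 rows; each row shifts and turns the commanded pose from where the row before left it, along the tool's axes as they then stand; what a row does not reach is not made up. A row lasts 1/12 s, in which the tool goes at most 41.7 mm and 7.16 degrees, less where a joint would pass 70% of its speed; a pose out of reach is approached as far as the arm can. A call is refused whole if a number of a shift passes 4.17 or a number of a turn 7.16, either way. A call with a gripper value outside its range is refused whole. The fingers move at their own pace and stop on an object; "force" is the grip in N (left out, the last holds). Time passes only in rows, so rows that do not move let the fingers close. It gives the time, the measured TCP pose, the force and the opening at its end, in the units of the state.
- r.get_state(): the state, without advancing time (a new reading comes with each control period).
- r.snapshot(name): name is "scene" or "side" or "wrist"; returns a dict with "color" (420x560x3 uint8, red, green, blue), "fov_y" (degrees; the focal length in pixels is half the picture's height over the tangent of half this angle, whatever the lens; pixels are square), "cx", "cy" (the principal point, pixels), "extrinsics" (4x4, takes a point from world to camera coordinates); the wrist camera has in their place "tool_from_camera" (4x4, takes a point from camera to tool coordinates, whose origin is the TCP and whose axes are the tool frame's). Camera axes: x right, y up, looking along -z (the intrinsics and any distortion apply to the point x, -y, -z); pixel columns grow to the right and rows downward; lengths in m; the calibration is good to about 2 mm. The wrist camera is an equidistant fisheye: a pixel r from the principal point sees the ray r / f radians off the axis. A picture is of the moment at which its call begins: read the wrist's pose just before it. There is no depth.
- r.finish_job(): hands the job in, once; it reports no verdict.
The state is a dict: "clock": time; "q": joint angles; "qd": joint speeds; "joint_torque": joint torques, N m; "tool_pos": TCP position; "eef_rot": TCP orientation; "contact_force": force on the tool from outside, world axes, zero at the start; "moment": the same for the moment, N m; "opening": opening from 0.0 (shut) to 1.0 (fully open).
Only numpy, scipy, OpenCV 4.12 (cv2) and the standard library are available. Lean on these libraries where they do the work, as an engineer would, in place of code of your own. Each camera call takes 0.05 s, during which the arm holds its last target. There are 200 camera calls.

### The job

The packing jig on the bench has two sprung stop slides side by side: one is already set, caught at the middle of its travel by its stop pin, and the other still stands fully out towards you. Push the one that stands out fully home with the fingertips and let it go, so that it springs back and catches on its own stop pin at the middle position, level with its neighbour. Only push: do not grip or lift anything, do not touch the stop that is already set, and leave the other things on the jig and bench where they are.

Things in the scene. Friction and masses are not known exactly. Their poses are not given: they have to be found in the camera images.
- jig: Plywood jig bed, 250 x 300 x 12 mm, fixed on the bench, carrying the two stop units. Origin on the bench under the bed: the bed reaches 80 mm to -x, 170 mm to +x and 150 mm to either side; x points away from the robot side, z up. Low fence, 22 mm high, along its +y edge.
- unit_a: A stop unit screwed to the jig bed: aluminium housing 70 mm long (along x), 52 mm wide, 46 mm high, with a steel slide bar through it along x and a stop pin standing in its top. Origin: centre of its underside, on the bed top 12 mm above the bench; its x axis points away from the robot side, along the push; z up. This is the unit still to be set; it may be the left or the right one.
- unit_b: A stop unit screwed to the jig bed: aluminium housing 70 mm long (along x), 52 mm wide, 46 mm high, with a steel slide bar through it along x and a stop pin standing in its top. Origin: centre of its underside, on the bed top 12 mm above the bench; its x axis points away from the robot side, along the push; z up. This one is already set and must not be touched. The two units stand 180 mm apart, side by side.
- face_a (a point): Centre of the front of the push plate (black, 40 mm wide, 12 mm thick, 52 mm high, upright, facing the robot side) on the front end of slide a. x axis is the push direction (inwards), z up; the plate reaches 26 mm above and below this point, its lower edge standing 6 mm above the bed top. The bar behind the plate enters the housing; the plate's back stands 48 mm in front of the housing when fully out, 8 mm when fully home. It moves with the slide.
- face_b (a point): Centre of the front of the push plate (black, 40 mm wide, 12 mm thick, 52 mm high, upright, facing the robot side) on the front end of slide b (already set). x axis is the push direction (inwards), z up; the plate reaches 26 mm above and below this point, its lower edge standing 6 mm above the bed top. The bar behind the plate enters the housing; the plate's back stands 48 mm in front of the housing when fully out, 8 mm when fully home. It moves with the slide.
- slide_a (a joint): Slide of unit_a, m: 0 fully out (towards the robot side, where it starts), 0.040 fully home against its end stop. A spring pushes it out with 4.5 N at 0 rising to 10.5 N at 0.040 (damped: some 1 N more for every 40 mm/s). Pushed beyond 0.025 its pin drops behind a shoulder; released from there it springs back and stays at 0.025, the middle position. Released before that it runs back to 0.
- slide_b (a joint): Slide of unit_b, m, same meaning; it starts caught at 0.025.
- pin_a (a joint): Stop pin of unit_a, m: 0 raised, riding on the slide; 0.009 dropped, holding the slide. It drops by itself.
- pin_b (a joint): Stop pin of unit_b, m, same meaning; it starts dropped at 0.009.
- pintop_a (a point): Top of the steel knob (16 mm across) on the pin of unit_a: 71 mm above the bed top when raised, 62 mm when dropped.
- marker: Felt marker, 141 x 17 mm, lying on the bed between the units; bystander, to be left where it is. Origin: centre of its underside.
- red_roll: Roll of red tape, 86 mm across, 24 mm high, lying on the bed beyond the marker; bystander, to be left where it is. Origin: centre of its underside.
- brown_roll: Roll of brown tape, 92 mm across, 48 mm high, on the bench right of the jig; bystander, to be left where it is. Origin: centre of its underside.
- stapler: Blue stapler, 134 x 36 x 48 mm, on the bench left of the jig; bystander, to be left where it is. Origin: centre of its underside.
- the_hand_stamp: Stamp with wooden handle, 28 x 50 x 69 mm, standing right of the jig; bystander, to be left where it is. Origin: centre of its underside.

How it is judged:
By the outcome, as a careful person would: the job done as asked, in the order asked, and still so for the second after the job is handed in, with the robot touching nothing.
It also fails if it takes over 29 s, if anything falls off the work surface, if the arm or the gripper's body presses on something with over 40 N, if the wrist force passes 120 N, or if a joint passes its speed limit or range.

## Working session

There is one attempt and no reset: what is moved stays moved. The work goes in short steps, Python scripts to look and compute and a tool call to move; the robot and the scene stay as the last step left them, time stands still between calls to the robot, and variables do not carry over. Pictures are saved under pics/ and viewed, about 8 in all and at most 12, crops included, and the job is handed in when it is done.

Besides the shell and the picture viewer there is one more tool, called after "Call:" as a command line: name --argument value ..., lists and objects as JSON in quotes. drive_tool: Moves the arm, as the interface text tells. Its arguments: {"type":"object","properties":{"deltas":{"type":"array","items":{"type":"array"}},"force":{"type":"number"}},"required":["deltas"]}

```bash
mkdir -p pics
cat > h.py <<'E'
import numpy as np,cv2,json
from plant import r
def snap(n,f):
    s=r.snapshot(n); cv2.imwrite(f'pics/{f}.png',s['color'][:,:,::-1]); 
    np.savez(f'pics/{f}.npz',**{k:np.array(v) for k,v in s.items()}); return s
def ray(f,u,v):
    s=np.load(f'pics/{f}.npz'); h=s['color'].shape[0]; fl=h/2/np.tan(np.radians(s['fov_y'])/2)
    E=s['extrinsics']; d=np.array([(u-s['cx'])/fl,-(v-s['cy'])/fl,-1]); R=E[:3,:3]; o=-R.T@E[:3,3]
    return o,R.T@d
def atz(f,u,v,z):
    o,d=ray(f,u,v); return o+d*(z-o[2])/d[2]
def proj(f,p):
    s=np.load(f'pics/{f}.npz'); h=s['color'].shape[0]; fl=h/2/np.tan(np.radians(s['fov_y'])/2)
    E=s['extrinsics']; c=E[:3,:3]@p+E[:3,3]; return s['cx']+fl*c[0]/-c[2], s['cy']-fl*c[1]/-c[2]
E
python3 - <<'E'
from h import *
a=snap('scene','sc0');b=snap('side','sd0')
for s in(a,b):print({k:v for k,v in s.items() if k!='color'})
st=r.get_state();print(st,r.tip_reach)
E
```

```text
{'fov_y': 46.97815056243293, 'cx': 278.12987323156085, 'cy': 206.5437616767344, 'extrinsics': array([[ 4.48359135e-01, -8.93853347e-01, -5.29465312e-04,
        -2.68905979e-01],
       [ 6.66383793e-01,  3.33864919e-01,  6.66683476e-01,
        -4.57238069e-01],
       [-5.95740486e-01, -2.99266454e-01,  7.45340770e-01,
        -1.17366757e+00],
       [ 0.00000000e+00,  0.00000000e+00,  0.00000000e+00,
         1.00000000e+00]])}
{'fov_y': 43.32052994069548, 'cx': 282.8230327150332, 'cy': 205.51501875126996, 'extrinsics': array([[ 0.95388612, -0.29934229,  0.02225912, -0.57071027],
       [ 0.12087955,  0.45095396,  0.88432384, -0.14983204],
       [-0.27475336, -0.84085356,  0.46634308, -1.60793494],
       [ 0.        ,  0.        ,  0.        ,  1.        ]])}
{'clock': 0.1, 'q': array([ 0.033777  ,  0.68991155, -0.19452914,  1.56621585,  0.1572993 ,
        0.90246621, -0.21507111]), 'qd': array([-1.87771372e-03, -1.48273986e-03,  1.50153918e-03, -6.47186500e-04,
       -1.42494926e-03,  3.40257419e-05,  9.47730947e-04]), 'joint_torque': array([-3.08775299e-03, -5.28501892e+01, -1.27141513e+00, -1.53837240e+01,
       -5.25604945e-02,  1.96265515e-03,  5.71585565e-05]), 'tool_pos': array([ 6.24470179e-01, -2.01070814e-05,  2.48989734e-01]), 'eef_rot': array([ 0.4995391 ,  0.50040836, -0.50039468,  0.4996572 ]), 'contact_force': array([1.54912903, 1.53391813, 1.46575399]), 'moment': array([-0.00028684,  0.01764223,  0.00633073]), 'opening': 1.0025240833091607} 0.011
```

View pics/sc0.png

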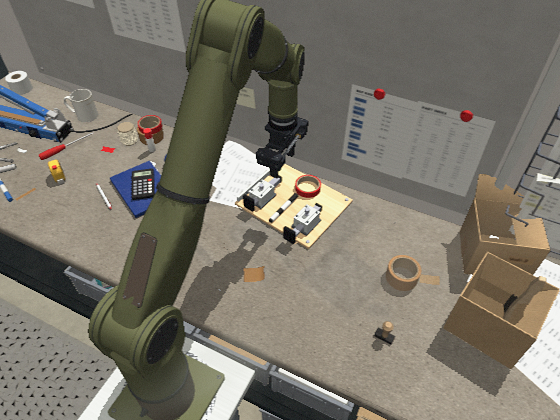

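View pics/sd0.png

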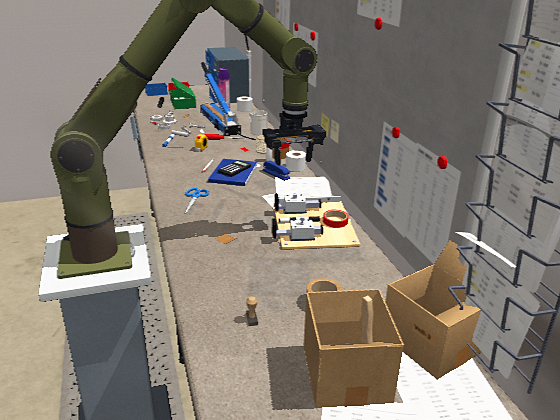

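The scene shows the jig around (295,205), with the units at about (262,192) and (305,218). The side view shows it around (315,220). I'll enlarge both to see which slide is out.

Run:
```python
import cv2,numpy as np
a=cv2.imread('pics/sc0.png')[160:255,225:360];b=cv2.imread('pics/sd0.png')[180:255,255:365]
a=cv2.resize(a,None,fx=5.5,fy=5.5,interpolation=cv2.INTER_CUBIC);b=cv2.resize(b,None,fx=7,fy=7,interpolation=cv2.INTER_CUBIC)
cv2.imwrite('pics/a1.png',a);cv2.imwrite('pics/b1.png',b)
```

```text
(no output)
```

View pics/a1.png

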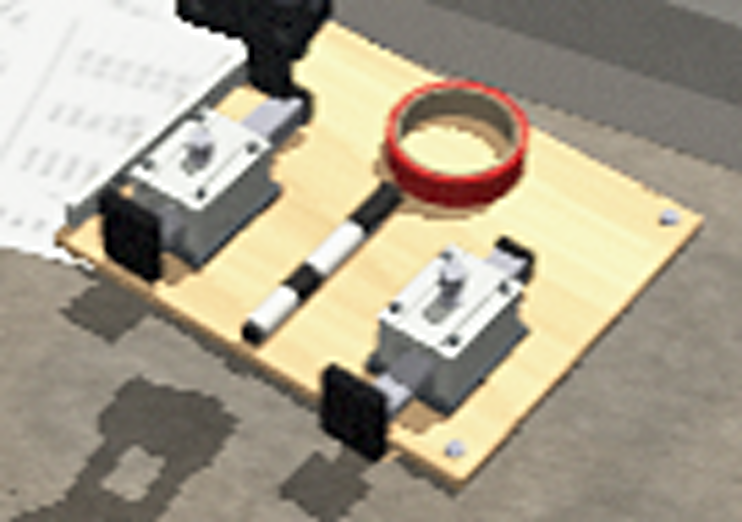

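View pics/b1.png

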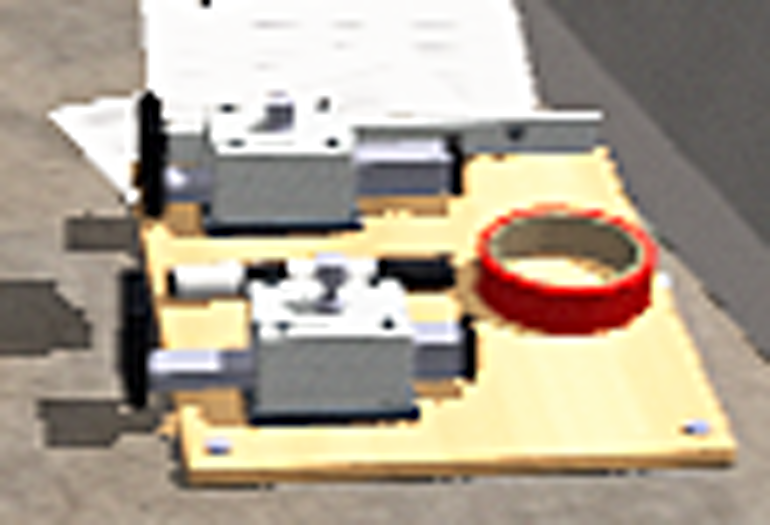

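The right-hand unit (scene crop around (450,300)) has its plate far out and its pin raised, so it's unit_a. The left unit is already set. Next I'll measure the corners.

Run:
```python
from h import *
A=lambda u,v,z:atz('sc0',225+(u+.5)/5.5-.5,160+(v+.5)/5.5-.5,z)
B=lambda u,v,z:atz('sd0',255+(u+.5)/7-.5,180+(v+.5)/7-.5,z)
def show(n,F,L,z):
    P=np.array([F(u,v,z) for u,v in L]);print(n,P[:,:2].round(4).tolist(),'mean',P.mean(0)[:2].round(4))
show('top a sc BL BR FR FL',A,[(450,245),(525,288),(455,357),(378,318)],.058)
show('top a sd FL BL BR FR',B,[(249,283),(400,283),(413,335),(249,337)],.058)
show('top b sc',A,[(202,110),(272,148),(203,208),(130,178)],.058)
show('bed sc BR FR FL',A,[(703,218),(460,485),(60,240)],.012)
show('bed sd BR FR',B,[(735,447),(185,470)],.012)
show('plate a top L,R sc',A,[(325,367),(388,402)],.070)
show('plate a bot L,R sc',A,[(322,420),(380,458)],.018)
show('plate a top sd front L,R',B,[(122,270),(122,322)],.070)
show('plate b top sc',A,[(103,185),(160,220)],.070)
```

```text
top a sc BL BR FR FL [[0.6711, -0.0632], [0.6603, -0.1142], [0.5969, -0.0998], [0.6034, -0.0501]] mean [ 0.6329 -0.0818]
top a sd FL BL BR FR [[0.6067, -0.0478], [0.6742, -0.0661], [0.6633, -0.1126], [0.5913, -0.0949]] mean [ 0.6339 -0.0804]
top b sc [[0.7037, 0.1137], [0.6943, 0.0621], [0.6335, 0.0758], [0.6356, 0.125]] mean [0.6668 0.0942]
bed sc BR FR FL [[0.7974, -0.1739], [0.5509, -0.1259], [0.6099, 0.1606]] mean [ 0.6527 -0.0464]
bed sd BR FR [[0.7992, -0.1722], [0.553, -0.1245]] mean [ 0.6761 -0.1483]
plate a top L,R sc [[0.5498, -0.0436], [0.5431, -0.0843]] mean [ 0.5464 -0.064 ]
plate a bot L,R sc [[0.5534, -0.0404], [0.5438, -0.0806]] mean [ 0.5486 -0.0605]
plate a top sd front L,R [[0.5474, -0.0413], [0.534, -0.0869]] mean [ 0.5407 -0.0641]
plate b top sc [[0.614, 0.1301], [0.6047, 0.0878]] mean [0.6094 0.109 ]
```

Call:
drive_tool --deltas '[[[-6.6,0,0],[0,0,0],0],[[-6.6,0,0],[0,0,0],0],[[-6.6,0,0],[0,0,0],0],[[-6.6,0,0],[0,0,0],0],[[-6.6,0,0],[0,0,0],0],[[-6.6,0,0],[0,0,0],0],[[-6.6,0,0],[0,0,0],0],[[-6.6,0,0],[0,0,0],0],[[-6.6,0,0],[0,0,0],0],[[-6.6,0,0],[0,0,0],0],[[-6.5,0,0],[0,0,0],0],[[-6.5,0,0],[0,0,0],0]]' --force 20

```text
clock: 1.1
tool_pos: [0.6247, -0.0002, 0.2493]
eef_rot: [0.066, 0.704, -0.066, 0.704]
contact_force: [0.6, 0.5, 1.1]
opening: 0.116
```

```bash
cat >> h.py <<'E'
from scipy.spatial.transform import Rotation as Ro
yaw=np.radians(-11); U=np.array([np.cos(yaw),np.sin(yaw),0]); FACE=np.array([.541,-.063,.044])
def info(tgt=None):
    s=r.get_state();R=Ro.from_quat(s['eef_rot']).as_matrix();p=s['tool_pos']
    print('t',s['clock'],'p',p.round(4),'F',s['contact_force'].round(1),'F.u',(s['contact_force']@U).round(1),'op',round(s['opening'],3));print('axes cols\n',R.round(3));print('q',s['q'].round(2))
    if tgt is not None: print('shift cm (tool)',(R.T@(tgt-p)*100).round(2))
    return R,p
E
python3 - <<'E'
from h import *
info(FACE-.06*U+[0,0,.10]); print(r.snapshot('wrist')['tool_from_camera'].round(3))
E
```

```text
t 1.1 p [ 6.247e-01 -2.000e-04  2.493e-01] F [0.6 0.5 1.1] F.u 0.5 op 0.116
axes cols
 [[-0.001  0.185  0.983]
 [-0.     0.983 -0.185]
 [-1.    -0.    -0.001]]
q [ 0.24  0.74 -0.58  1.55  0.46  0.99  0.9 ]
shift cm (tool) [ 10.54  -7.69 -13.05]
[[-0.     0.264 -0.965 -0.135]
 [ 1.     0.     0.     0.001]
 [ 0.    -0.965 -0.264 -0.068]
 [ 0.     0.     0.     1.   ]]
```

Call:
drive_tool --deltas '[[[0,0,0],[0,-1.28,-2.18],0],[[0,0,0],[0,-1.28,-2.18],0],[[0,0,0],[0,-1.28,-2.18],0],[[0,0,0],[0,-1.28,-2.18],0],[[0,0,0],[0,-1.28,-2.18],0],[[0,0,0],[1.5,-1.28,-2.18],0],[[0,0,0],[3,0,0],0],[[0,0,0],[3,0,0],0],[[0,-6.7,0],[3,0,0],0],[[0,-6.7,0],[0,0,0],0],[[0,-6.6,0],[0,0,0],0],[[0,0,0],[0,0,0],0]]'

```text
clock: 2.15
tool_pos: [0.4816, -0.0615, 0.1497]
eef_rot: [0.049, 0.644, -0.09, 0.758]
contact_force: [0.2, 0.9, 0.6]
opening: 0.006
```

Run:
```python
from h import *
info(FACE-.06*U+[0,0,.009]);snap('scene','sc1');snap('side','sd1');snap('wrist','w1')
a=cv2.imread('pics/sc1.png')[140:260,210:360];b=cv2.imread('pics/sd1.png')[150:255,235:365]
a=cv2.resize(a,(400,320),interpolation=cv2.INTER_CUBIC);b=cv2.resize(b,(400,320),interpolation=cv2.INTER_CUBIC)
cv2.imwrite('pics/c1.png',np.hstack([a,b]))
```

```text
t 2.15 p [ 0.4816 -0.0615  0.1497] F [0.2 0.9 0.6] F.u 0.0 op 0.006
axes cols
 [[ 0.155  0.199  0.968]
 [-0.073  0.979 -0.19 ]
 [-0.985 -0.041  0.167]]
q [ 0.11  0.66 -0.19  2.22  1.04  0.23  0.32]
shift cm (tool) [ 9.47  1.38 -1.76]
```

View pics/w1.png

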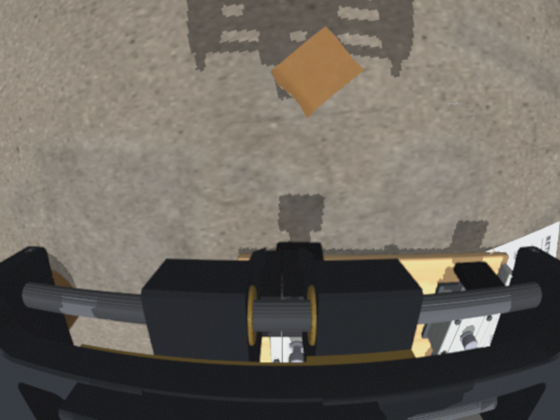

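View pics/c1.png

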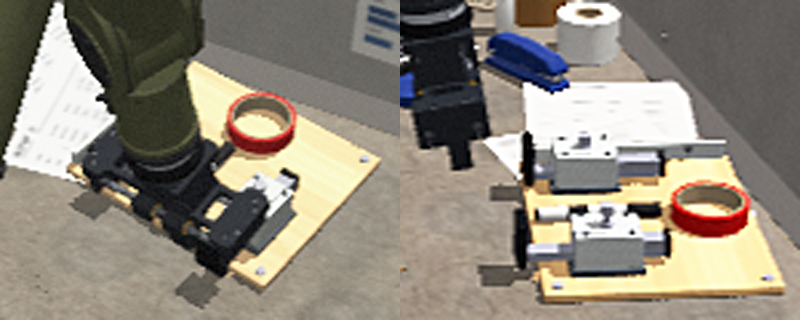

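The wrist view shows the closed fingers at about (285,260), in line with unit_a's pin at (295,350). The pose stopped short of the full tilt, so I'll let it settle.

Call:
drive_tool --deltas '[[[0,0,0],[0,0,0],0],[[0,0,0],[0,0,0],0]]'

```text
clock: 2.47
tool_pos: [0.4845, -0.0614, 0.1507]
eef_rot: [0.052, 0.642, -0.089, 0.76]
contact_force: [0.0, -0.5, -0.2]
opening: 0.005
```

Run:
```python
from h import *
R,p=info(FACE-.045*U+[0,0,.009])
z=U*np.cos(.2)+np.array([0,0,np.sin(.2)]);y=np.array([-U[1],U[0],0]);T=np.c_[np.cross(y,z),y,z]
print('turn deg',np.degrees(Ro.from_matrix(R.T@T).as_rotvec()).round(1))
```

```text
t 2.4667 p [ 0.4845 -0.0614  0.1507] F [ 0.  -0.5 -0.2] F.u 0.1 op 0.005
axes cols
 [[ 0.16   0.201  0.966]
 [-0.068  0.979 -0.193]
 [-0.985 -0.035  0.17 ]]
q [ 0.12  0.66 -0.2   2.22  1.03  0.23  0.33]
shift cm (tool) [ 9.78  1.27 -0.61]
turn deg [-0.2 -1.7  2.1]
```

Call:
drive_tool --deltas '[[[0,0,1],[1.6,0.3,-0.1],0],[[0,-0.8,1],[1.6,0.3,-0.1],0],[[0,-0.8,0],[1.6,0.3,-0.1],0],[[0,0,0],[1.6,0.2,-0.1],0],[[0,0,0],[1.6,0.2,-0.1],0],[[0,0,0],[1.6,0,-0.1],0],[[0,0,0],[0,0,0],0],[[0,0,0],[0,0,0],0]]'

```text
clock: 3.13
tool_pos: [0.4917, -0.0581, 0.0714]
eef_rot: [0.056, 0.641, -0.083, 0.761]
contact_force: [0.5, 0.3, -0.2]
opening: 0.008
```

```bash
cat >> h.py <<'E'
def rel():
    R,p=info(); d=p-FACE; V=np.array([-U[1],U[0],0])
    lead=d@U+.011*(R[:,0]@U)+.009*(R[:,2]@U)
    print('along',(d@U).round(4),'lat',(d@V).round(4),'z',p[2].round(4),'leading edge past face0',lead.round(4)); 
    z=U*np.cos(.2)+np.array([0,0,np.sin(.2)]);T=np.c_[np.cross(V,z),V,z]
    print('turn deg',np.degrees(Ro.from_matrix(R.T@T).as_rotvec()).round(1),'1cm of U in tool',(R.T@U).round(3))
E
python3 - <<'E'
from h import *
rel()
E
```

```text
t 3.1333 p [ 0.4917 -0.0581  0.0714] F [ 0.5  0.3 -0.2] F.u 0.5 op 0.008
axes cols
 [[ 0.165  0.197  0.966]
 [-0.054  0.98  -0.191]
 [-0.985 -0.021  0.173]]
q [ 0.19  0.84 -0.33  2.23  1.83  0.31 -0.45]
along -0.0494 lat -0.0046 z 0.0714 leading edge past face0 -0.0386
turn deg [-0.2 -1.5  1.2] 1cm of U in tool [0.173 0.007 0.985]
```

Call:
drive_tool --deltas '[[[0,0,0.6],[0.7,0.2,-0.1],0],[[0,0,0.6],[0.7,0.2,-0.1],0],[[0,0,0],[0.5,0.1,-0.1],0],[[0,0,0],[0,0,0],0],[[0,0,0],[0,0,0],0]]'

```text
clock: 3.55
tool_pos: [0.4933, -0.0531, 0.053]
eef_rot: [0.061, 0.64, -0.074, 0.763]
contact_force: [-0.2, 0.7, -0.0]
opening: -0.0
```

Run:
```python
from h import *
rel();snap('side','sd2');snap('scene','sc2')
b=cv2.imread('pics/sd2.png')[150:255,235:365];a=cv2.imread('pics/sc2.png')[140:260,210:360]
cv2.imwrite('pics/c2.png',np.hstack([cv2.resize(x,(400,320),interpolation=cv2.INTER_CUBIC) for x in(a,b)]))
```

```text
t 3.55 p [ 0.4933 -0.0531  0.053 ] F [-0.2  0.7 -0. ] F.u -0.3 op -0.0
axes cols
 [[ 0.171  0.192  0.966]
 [-0.035  0.981 -0.189]
 [-0.985 -0.001  0.174]]
q [ 0.24  0.89 -0.4   2.24  1.92  0.36 -0.53]
along -0.0487 lat 0.0006 z 0.053 leading edge past face0 -0.038
turn deg [-0.1 -1.4  0.1] 1cm of U in tool [0.174 0.001 0.985]
```

View pics/c2.png

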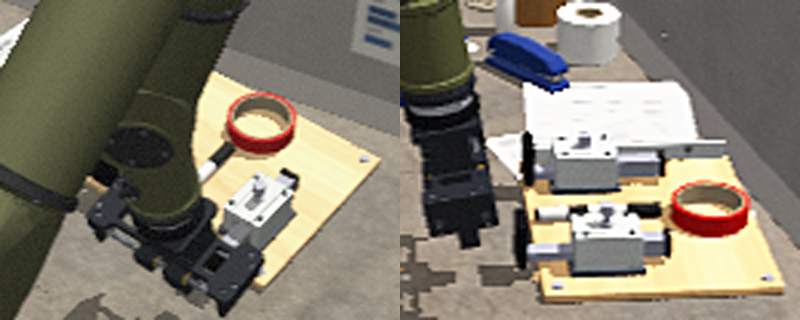

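Fingertips are lined up in front of plate a, with about 38 mm of gap. Now I'll advance.

Call:
drive_tool --deltas '[[[0,0,0],[0.09,0,0.5],0],[[0,0,0],[0.09,0,0.5],0],[[0,0,0],[0.09,0,0.5],0],[[0,0,0],[0.09,0,0.5],0],[[0,0,0],[0.09,0,0.5],0],[[0,0,0],[0.09,0,0.5],0],[[0,0,0],[0.07,0,0.4],0],[[0,0,0],[0.07,0,0.4],0],[[0,0,0],[0.07,0,0.4],0],[[0,0,0],[0.07,0,0.4],0],[[0,0,0],[0.07,0,0.4],0],[[0,0,0],[0,0,0],0]]'

```text
clock: 4.65
tool_pos: [0.541, -0.0624, 0.0522]
eef_rot: [0.061, 0.641, -0.074, 0.762]
contact_force: [-5.6, 1.4, 3.5]
opening: 0.007
```

Run:
```python
from h import *
rel()
```

```text
t 4.65 p [ 0.541  -0.0624  0.0522] F [-5.6  1.4  3.5] F.u -5.8 op 0.007
axes cols
 [[ 0.167  0.191  0.967]
 [-0.034  0.982 -0.188]
 [-0.985 -0.002  0.171]]
q [ 0.09  0.88 -0.12  2.1   1.64  0.13 -0.23]
along -0.0001 lat 0.0006 z 0.0522 leading edge past face0 0.0107
turn deg [-0.  -1.6  0.1] 1cm of U in tool [0.171 0.    0.985]
```

Contact made at 5.8 N, about 9–10 mm in. The wrist is nearly straight (q6 = 0.13), so I'll ease the tilt while pushing on.

Call:
drive_tool --deltas '[[[0,1,0],[0.05,0,0.3],0],[[0,1,0],[0.05,0,0.3],0],[[0,1,0],[0.04,0,0.3],0],[[0,1,0],[0.04,0,0.3],0],[[0,1,0],[0.03,0,0.3],0],[[0,0,0],[0.03,0,0.3],0]]'

```text
clock: 5.15
tool_pos: [0.5551, -0.0654, 0.052]
eef_rot: [0.064, 0.67, -0.072, 0.736]
contact_force: [-7.9, 4.1, 6.4]
opening: 0.007
```

Run:
```python
from h import *
rel()
```

```text
t 5.15 p [ 0.5551 -0.0654  0.052 ] F [-7.9  4.1  6.4] F.u -8.6 op 0.007
axes cols
 [[ 0.093  0.192  0.977]
 [-0.021  0.981 -0.191]
 [-0.995 -0.003  0.095]]
q [ 0.25  0.92 -0.38  1.98  1.06  0.36  0.39]
along 0.0143 lat 0.0003 z 0.052 leading edge past face0 0.0243
turn deg [-0.  -6.   0.2] 1cm of U in tool [0.095 0.001 0.995]
```

Call:
drive_tool --deltas '[[[0,0,0],[0.03,0,0.3],0],[[0,0,0],[0.03,0,0.3],0],[[0,0,0],[0.03,0,0.3],0],[[0,0,0],[0.02,0,0.2],0],[[0,0,0],[0,0,0],0]]'

```text
clock: 5.57
tool_pos: [0.5655, -0.0675, 0.052]
eef_rot: [0.063, 0.67, -0.073, 0.737]
contact_force: [-10.0, 3.5, 6.8]
opening: 0.006
```

Run:
```python
from h import *
rel()
```

```text
t 5.5667 p [ 0.5655 -0.0675  0.052 ] F [-10.    3.5   6.8] F.u -10.4 op 0.006
axes cols
 [[ 0.093  0.191  0.977]
 [-0.023  0.982 -0.19 ]
 [-0.995 -0.005  0.095]]
q [ 0.26  0.93 -0.4   1.95  1.03  0.4   0.43]
along 0.0249 lat 0.0002 z 0.052 leading edge past face0 0.0349
turn deg [ 0.  -6.   0.3] 1cm of U in tool [0.095 0.    0.995]
```

Call:
drive_tool --deltas '[[[0,0,0],[0.02,0,0.2],0],[[0,0,0],[0.02,0,0.2],0],[[0,0,0],[0.01,0,0.1],0],[[0,0,0],[0,0,0],0]]'

```text
clock: 5.9
tool_pos: [0.569, -0.0682, 0.0519]
eef_rot: [0.063, 0.67, -0.073, 0.736]
contact_force: [-10.6, 3.8, 9.1]
opening: 0.007
```

Run:
```python
from h import *
rel()
```

```text
t 5.9 p [ 0.569  -0.0682  0.0519] F [-10.6   3.8   9.1] F.u -11.1 op 0.007
axes cols
 [[ 0.091  0.191  0.977]
 [-0.023  0.982 -0.189]
 [-0.996 -0.005  0.093]]
q [ 0.27  0.93 -0.41  1.93  1.02  0.41  0.45]
along 0.0285 lat 0.0002 z 0.0519 leading edge past face0 0.0385
turn deg [ 0.1 -6.1  0.3] 1cm of U in tool [ 0.093 -0.     0.996]
```

Call:
drive_tool --deltas '[[[0,0,0],[0.01,0,0.15],0],[[0,0,0],[0.01,0,0.15],0],[[0,0,0],[0.01,0,0.1],0],[[0,0,0],[0,0,0],0]]'

```text
clock: 6.23
tool_pos: [0.5692, -0.0684, 0.0516]
eef_rot: [0.062, 0.673, -0.073, 0.734]
contact_force: [-20.0, 5.3, 15.9]
opening: 0.004
```

Run:
```python
from h import *
rel()
```

```text
t 6.2333 p [ 0.5692 -0.0684  0.0516] F [-20.    5.3  15.9] F.u -20.7 op 0.004
axes cols
 [[ 0.084  0.19   0.978]
 [-0.023  0.982 -0.188]
 [-0.996 -0.007  0.087]]
q [ 0.28  0.93 -0.42  1.93  1.01  0.43  0.46]
along 0.0287 lat 0.0001 z 0.0516 leading edge past face0 0.0386
turn deg [ 0.1 -6.5  0.4] 1cm of U in tool [ 0.087 -0.001  0.996]
```

The force jumped from 11 to 21 N with no further travel, so the slide is on its end stop. Now I'll withdraw straight back.

Call:
drive_tool --deltas '[[[0,0,0],[-0.03,0,-0.3],0],[[0,0,0],[-0.03,0,-0.3],0],[[0,0,0],[-0.03,0,-0.4],0],[[0,0,0],[-0.04,0,-0.5],0],[[0,0,0],[-0.04,0,-0.5],0],[[0,0,0],[-0.04,0,-0.5],0],[[0,0,0],[-0.04,0,-0.5],0],[[0,0,0],[-0.04,0,-0.5],0],[[0,0,0],[-0.04,0,-0.5],0],[[0,0,0],[-0.04,0,-0.5],0],[[0,0,0],[-0.04,0,-0.5],0],[[0,0,0],[0,0,0],0]]'

```text
clock: 7.23
tool_pos: [0.5277, -0.0608, 0.0516]
eef_rot: [0.063, 0.668, -0.073, 0.738]
contact_force: [-0.5, 0.6, -0.2]
opening: 0.006
```

Run:
```python
from h import *
rel();snap('side','sd3');snap('scene','sc3')
b=cv2.imread('pics/sd3.png')[180:255,255:365];a=cv2.imread('pics/sc3.png')[160:255,225:360]
cv2.imwrite('pics/c3.png',np.hstack([cv2.resize(x,(400,320),interpolation=cv2.INTER_CUBIC) for x in(a,b)]))
```

```text
t 7.2333 p [ 0.5277 -0.0608  0.0516] F [-0.5  0.6 -0.2] F.u -0.6 op 0.006
axes cols
 [[ 0.098  0.192  0.977]
 [-0.024  0.981 -0.19 ]
 [-0.995 -0.005  0.101]]
q [ 0.18  0.89 -0.27  2.07  1.17  0.25  0.25]
along -0.0135 lat -0.0004 z 0.0516 leading edge past face0 -0.0034
turn deg [-0.  -5.7  0.3] 1cm of U in tool [0.101 0.001 0.995]
```

View pics/c3.png

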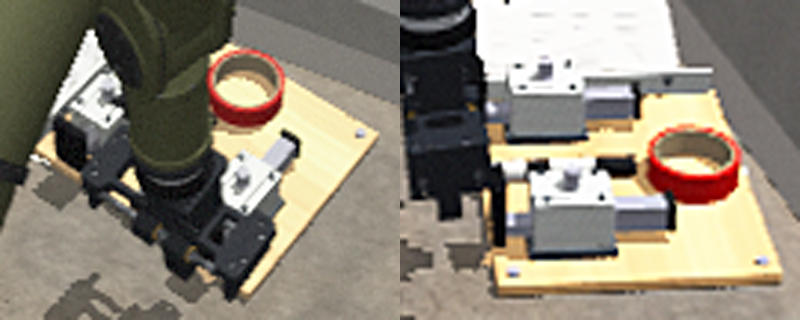

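The slide has sprung back to the middle, its pin is down, and the fingers are clear. I'll pull away and check without the arm in the view.

Call:
drive_tool --deltas '[[[0,0,0],[-0.5,0,-0.5],0],[[0,0,0],[-1.5,0,-0.5],0],[[0,0,0],[-2,0,-0.3],0],[[0,0,0],[-2,0,0],0],[[0,0,0],[-2,0,0],0],[[0,0,0],[-2,0,0],0],[[0,0,0],[-2,0,0],0],[[0,0,0],[-2,0,0],0],[[0,0,0],[-2,0,0],0],[[0,0,0],[-2,0,0],0],[[0,0,0],[0,0,0],0],[[0,0,0],[0,0,0],0]]'

```text
clock: 8.33
tool_pos: [0.4986, -0.0546, 0.2302]
eef_rot: [0.063, 0.666, -0.074, 0.739]
contact_force: [-0.4, -0.1, -1.0]
opening: 0.006
```

Run:
```python
from h import *
rel();snap('side','sd4');snap('scene','sc4')
b=cv2.imread('pics/sd4.png')[180:255,255:365];a=cv2.imread('pics/sc4.png')[160:255,225:360]
cv2.imwrite('pics/c4.png',np.hstack([cv2.resize(x,(400,320),interpolation=cv2.INTER_CUBIC) for x in(a,b)]))
```

```text
t 8.3333 p [ 0.4986 -0.0546  0.2302] F [-0.4 -0.1 -1. ] F.u -0.4 op 0.006
axes cols
 [[ 0.101  0.193  0.976]
 [-0.025  0.981 -0.192]
 [-0.995 -0.004  0.104]]
q [ 0.44  0.59 -0.69  2.03  0.7   0.65  0.66]
along -0.0433 lat 0.0002 z 0.2302 leading edge past face0 -0.0332
turn deg [-0.1 -5.5  0.3] 1cm of U in tool [0.104 0.003 0.995]
```

View pics/c4.png

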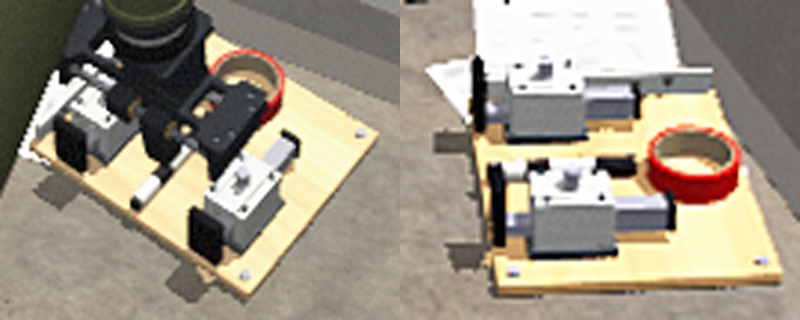

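Both plates are now level, at side-crop columns around 480 and 497 along the skewed bed edge. Both pins are down, and the marker and red roll haven't moved. Handing in.

```bash
python3 -c "
from plant import r
print(r.finish_job())"
```

```text
the job is handed in; nothing more can be done
None
```

The right-hand slide (unit_a) is set: I pushed it fully home with the closed fingertips, then backed off so it sprang back and caught at the middle, level with its neighbour.

- **Fully home:** at the end of the push, the force rose from 11 N to 21 N with no further movement. By my measurement it had travelled about 39 mm of the nominal 40 mm, which is within the image measurement error. The highest force I read was about 26 N in total.
- **Final check:** pictures from both cameras, taken with the arm clear, show both plates level and both pins down. The marker and red roll look unmoved, and I never moved the arm near the set unit. I judged this by eye and did not measure the final slide position. I didn't check the stapler, brown roll or stamp in close-up at the end, but the arm stayed away from them.
- **Time and contact:** the clock read about 8.3 s at the last check, and nothing was touching the robot when I handed in.
- **Deviation:** the tool did not reach the 20° tilt I planned. It stopped near 10° because the wrist was almost straight, so I eased the tilt to about 5° during the push. This did not affect the result.

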